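Dry-fit a cone former in its plaster press mould

TASK

Before clay goes in, dry-fit the pressing tool: lower the wooden cone former with the yellow knob into the plaster mould with the yellow band, fully home so that its shoulder rests on the mould's rim. Then check that it rocks free: ease it up a little and tip it to one side by a good ten degrees while its cone is still in the mould, and set it back fully home and upright. Do not let it drop in from above, and leave the green-knobbed former where it stands.

Things in the scene. Friction and masses are not known exactly. Their poses are not given: they have to be found in the camera images.
- former_yellow: Loose wooden cone on its blunt tip, 0.2 kg. Origin: centre of the underside, z up its axis, round about z. Cone 46 mm diameter at z 0 to 80 mm at z 34 mm; flat shoulder 96 mm diameter, z 34-44 mm; upright yellow cylindrical knob to grip from above, 34 mm diameter, z 44-92 mm. This and the other three things may stand in any of four places.
- mould_yellow: White plaster block, fixed, 124 mm diameter, 48 mm high, yellow side band and top ring. Origin: centre of underside, z up. Conical cavity open on top: 50 mm diameter at its floor (z 12 mm), 86 mm at the rim (z 48 mm). Yellow former home: shoulder on the rim, its origin on this axis at z 14 mm, 3 mm play round the cone. Raised 15 mm, it has room to tip 15 degrees.
- former_green: Bystander, loose: a slimmer wooden former with a green knob (34 mm diameter, z = 44 to 92 mm); cone 34 mm diameter at the tip, shoulder 68 mm diameter, 92 mm high overall; origin at the centre of its underside. Leave it.
- mould_green: Bystander, fixed: a smaller white plaster mould, 100 mm diameter, 48 mm high, with a green band and ring, its cavity 60 mm wide at the rim: the green former's mate, too small for the yellow one. Origin at the centre of its underside.
Things that resemble listed ones, but are neither listed nor needed, are in the scene too. What is shaped like the former_yellow but blue is not meant.

How it is judged:
By the outcome, as a careful person would: the job done as asked, in the order asked, and still so for the second after the job is handed in, with the robot touching nothing.
It also fails if it takes over 48 s, if anything falls off the work surface, if the arm or the gripper's body presses on something with over 40 N, if the wrist force passes 120 N, or if a joint passes its speed limit or range.

ROBOT

A 6-joint arm with a two-finger parallel gripper is mounted at the origin on the work surface. World frame = base frame: x ahead of the robot, y to its left, z up, the work surface at z = 0. Lengths are in m, angles in rad, forces in N, time in s.
With the tool pointing down it reaches from about 0.375 to 0.75 m from the base axis. Payload 9 kg.
Tool frame: the origin (TCP) lies midway between the tips of the shut fingers; the grasp point (between the pads) lies 19 mm behind it; z points along the fingers, y is the line along which they close (so a half turn about z gives the same grasp; the last joint's range is limited). The gripper opens to 85 mm and grips with 20 to 120 N. Pads are 22 mm wide; open, the fingers measure 114 mm over their backs; the gripper's body (76 mm by 85 mm) begins 54 mm behind the grasp point. The pads swing forward as they close: fully open they stand 13 mm farther back than shut.
Start: joints at [1.022, 0.104, 0.097, 1.564, 0, 1.353], TCP at [0.195, 0.568, 0.231] pointing down, gripper open.
Joint ranges: [-2.99, 2.99], [-0.84, 1.86], [-1.1, 1.16], [-1.84, 2.11], [-1.51, 1.56], [-3.14, 3.14]. Speed limits (rad/s): [2.22, 2.22, 2.57, 3.14, 3.14, 3.14].

INTERFACE

Orientations are given as a unit quaternion [w, x, y, z].
In Python, from rig import monitor, capture, workorder gives the robot as it stands.
- The arm moves only by the shell command python3 -m handwheel 'ROWS'. ROWS is JSON, one flat list of numbers, 7 for each row, row after row: the shift along the world's x, y, z in mm, then the turn, a rotation vector about the world's x, y, z in rad, then the closure, from -1 (fully open) to 1 (shut), so that 0 is half open. In form: [x, y, z, ax, ay, az, fingers, x, y, z, ax, ay, az, fingers, ...]. A call has 1 to 5 rows; each row shifts and turns the commanded pose from where the row before left it; what a row does not reach is not made up. A row lasts 1/12 s, in which the tool goes at most 41.7 mm and 7.16 degrees, less where a joint would pass 70% of its speed; a pose out of reach is approached as far as the arm can. A call is refused whole if a number of a shift passes 41.7 or a number of a turn 0.125, either way. A call with a gripper value outside its range is refused whole. The fingers move at their own pace and stop on an object; the grip force is fixed at half the most. Time passes only in rows, so rows that do not move let the fingers close. It gives the time, the measured TCP pose, the force, the opening and the grip force at its end, in the units of the state.
- monitor.state(): the state, without advancing time (a new reading comes with each control period).
- capture(name): name is "scene" or "top" or "wrist"; returns a dict with "frame" (480x640x3 uint8, red, green, blue), "depth" (480x640 float32, m along the optical axis (not along the pixel's ray), 0 where there is no reading), "vfov" (degrees; the focal length in pixels is half the picture's height over the tangent of half this angle, whatever the lens; pixels are square), "cx", "cy" (the principal point, pixels), "dist" ([k1, k2, p1, p2, k3] as OpenCV has them; the pictures are not rectified), "position" and "rotation" of the camera in the world; the wrist camera has in their place "mount" (4x4, takes a point from camera to tool coordinates, whose origin is the TCP and whose axes are the flange's). Camera axes: x right, y up, looking along -z (the intrinsics and any distortion apply to the point x, -y, -z); pixel columns grow to the right and rows downward; lengths in m; the calibration is good to about 2 mm. A picture is of the moment at which its call begins: read the wrist's pose just before it.
- workorder.hand_in(): hands the job in; it is judged then, once.
The state is a dict: "t": time; "q": joint angles; "joint_velocities": joint speeds; "tau": joint torques, N m; "eef_pos": TCP position; "ee_rot": TCP orientation; "contact_force": force on the tool from outside, world axes, zero at the start; "torque": the same for the moment, N m; "gripper_width": finger opening in m; "gripper_force": force on a finger pad.
Only numpy, scipy, OpenCV 4.12 (cv2) and the standard library are available. Lean on these libraries where they do the work, as an engineer would, in place of code of your own. Each camera call takes 0.05 s, during which the arm holds its last target. There are 200 camera calls.

## Working session

There is one attempt and no reset: what is moved stays moved. The work goes in short steps, Python scripts to look and compute and a shell command to move; the robot and the scene stay as the last step left them, time stands still between calls to the robot, and variables do not carry over. Pictures are saved under pics/ and viewed, at most 10 in all, crops included, and the job is handed in when it is done.

```bash
mkdir -p pics
cat > h.py <<'E'
import numpy as np, cv2
from rig import monitor, capture
from scipy.spatial.transform import Rotation as R
def cam(name):
    s=monitor.state(); c=capture(name)
    if 'mount' in c:
        w,x,y,z=s['ee_rot']; T=np.eye(4); T[:3,:3]=R.from_quat([x,y,z,w]).as_matrix(); T[:3,3]=s['eef_pos']
        M=T@np.array(c['mount']); c['position'],c['rotation']=M[:3,3],M[:3,:3]
    r=np.array(c['rotation'],float)
    if r.shape==(4,): r=R.from_quat(r[[1,2,3,0]]).as_matrix()
    c['Rm']=r; c['f']=240/np.tan(np.radians(c['vfov'])/2)
    c['K']=np.array([[c['f'],0,c['cx']],[0,c['f'],c['cy']],[0,0,1]])
    return c
def ray(c,uv):
    p=cv2.undistortPoints(np.array(uv,float).reshape(-1,1,2),c['K'],np.array(c['dist'],float)).reshape(-1,2)
    return np.c_[p[:,0],-p[:,1],-np.ones(len(p))]@c['Rm'].T
def onz(c,uv,z):
    d=ray(c,uv); o=np.array(c['position']); return o+d*((z-o[2])/d[:,2])[:,None]
def cloud(c):  # world point per pixel
    v,u=np.mgrid[0:480,0:640]; d=ray(c,np.c_[u.ravel(),v.ravel()])
    return (np.array(c['position'])+d*c['depth'].reshape(-1,1)).reshape(480,640,3)
def hue(c,lo,hi,s=100,v=60):
    h=cv2.cvtColor(c['frame'],cv2.COLOR_RGB2HSV); return cv2.inRange(h,(lo,s,v),(hi,255,255))
def save(c,n): cv2.imwrite('pics/'+n,cv2.cvtColor(c['frame'],cv2.COLOR_RGB2BGR))
E
python3 - <<'E'
from h import *
print({k:np.round(v,3).tolist() if k in('eef_pos','ee_rot','t','gripper_width','contact_force') else 0 for k,v in monitor.state().items()})
for n in('top','scene'):
    c=cam(n); save(c,n+'.png'); P=cloud(c)
    print(n,c['position'],c['Rm'].round(2).tolist(),c['dist'],c['f'])
    for nm,lo,hi in(('y',20,35),('g',40,85),('b',95,125)):
        k,l,st,ce=cv2.connectedComponentsWithStats(hue(c,lo,hi))
        for i in range(1,k):
            if st[i,4]>40:
                q=P[(l==i)&(c['depth']>0)]; print(nm,st[i].tolist(),ce[i].round(),np.median(q,0).round(3),q[:,2].max().round(3) if len(q) else '')
E
```

```text
{'t': 0.0, 'q': 0, 'joint_velocities': 0, 'tau': 0, 'eef_pos': [0.195, 0.567, 0.231], 'ee_rot': [-0.0, 0.165, 0.986, -0.001], 'contact_force': [-0.049, -0.291, 0.042], 'torque': 0, 'gripper_force': 0, 'gripper_width': 0.085}
top [ 0.32147648 -0.03497533  1.12796021] [[0.01, 0.98, -0.19], [-1.0, 0.01, -0.01], [-0.01, 0.19, 0.98]] [-0.11215735  0.          0.          0.          0.        ] 595.9180178337564
y [216, 227, 65, 65, 690] [248. 259.] [0.476 0.119 0.049] 0.055
y [441, 234, 22, 21, 331] [451. 244.] [ 0.499 -0.244  0.092] 0.098
y [527, 256, 26, 21, 383] [539. 266.] [ 0.459 -0.401  0.092] 0.099
y [245, 268, 38, 27, 88] [268. 285.] [0.427 0.082 0.034] 0.04
g [376, 87, 35, 26, 269] [391. 104.] [ 0.77  -0.142  0.063] 0.08
g [308, 148, 50, 48, 311] [333. 171.] [ 0.645 -0.036  0.049] 0.055
g [128, 185, 17, 17, 216] [136. 193.] [0.588 0.325 0.093] 0.1
g [516, 187, 17, 18, 117] [524. 195.] [ 0.611 -0.408  0.002] 0.007
g [503, 209, 13, 14, 93] [509. 215.] [ 0.57  -0.378  0.001] 0.006
g [80, 305, 9, 9, 66] [ 84. 309.] [0.382 0.444 0.001] 0.006
g [83, 315, 17, 28, 250] [ 90. 329.] [0.34
[... 539 characters left out ...]
 26, 360] [252. 175.] [ 0.513 -0.24   0.079] 0.097
y [385, 214, 61, 45, 481] [415. 237.] [0.488 0.122 0.048] 0.053
y [384, 241, 60, 30, 431] [411. 262.] [0.533 0.137 0.026] 0.039
g [165, 200, 12, 7, 45] [170. 203.] [ 0.607 -0.404  0.001] 0.006
g [556, 230, 10, 13, 85] [561. 235.] [0.285 0.393 0.   ] 0.004
g [565, 252, 12, 21, 138] [571. 261.] [0.346 0.429 0.   ] 0.004
g [194, 289, 37, 25, 345] [214. 304.] [ 0.819 -0.127  0.062] 0.072
g [492, 298, 17, 15, 193] [500. 305.] [0.593 0.326 0.091] 0.096
b [0, 0, 640, 480, 183573] [353. 244.] [ 0.525  0.03  -0.   ] 0.18
b [620, 423, 12, 9, 52] [626. 427.] [ 0.666  0.608 -0.001] 0.152
b [599, 442, 41, 38, 801] [625. 465.] [ 0.749  0.626 -0.   ] 0.175
```

View pics/top.png

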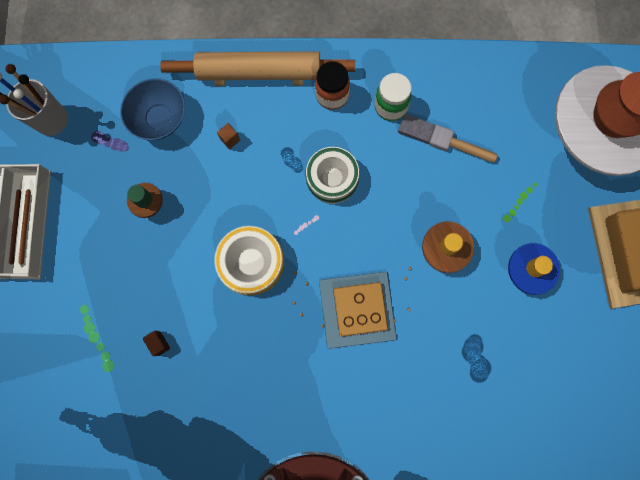

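View pics/scene.png

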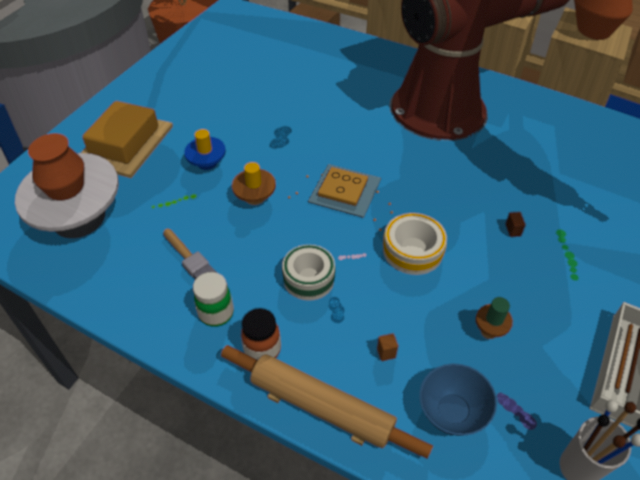

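Candidates in the top view are the wooden former with a yellow knob (451,244), the blue-bodied one with a yellow knob (539,266, the decoy) and the green-knobbed former (140,198). By the description I choose (451,244). The yellow-banded mould is at (250,260) and the green-banded one at (332,173).

Run:
```python
from h import *
for n,k,m in(('top',(430,225,470,260),(205,215,295,305)),('scene',(240,155,265,195),(375,205,455,280))):
    c=cam(n); P=cloud(c); Y=hue(c,18,38)
    def sel(b,z0,z1):
        M=np.zeros_like(Y,bool); M[b[1]:b[3],b[0]:b[2]]=1
        return M&(P[...,2]>z0)&(P[...,2]<z1)&(c['depth']>0)
    M=sel(k,.088,.102)&(Y>0); v,u=np.nonzero(M)
    (cc,r)=cv2.minEnclosingCircle(np.c_[u,v].astype(np.float32)); print(n,'knob',onz(c,[cc],.092).round(4),P[M].mean(0).round(4),M.sum())
    M=sel(m,.043,.056)&(Y>0); v,u=np.nonzero(M)
    w=onz(c,np.c_[u,v],.048)[:,:2]
    A=np.c_[2*w,np.ones(len(w))]; x=np.linalg.lstsq(A,(w**2).sum(1),rcond=None)[0]
    print('ring',x[:2].round(4),'r',np.sqrt(x[2]+x[:2]@x[:2]).round(4),len(w))
    if n=='top': cv2.imwrite('pics/crop.png',cv2.resize(c['frame'][190:310,400:580,::-1],None,fx=4,fy=4,interpolation=2))
```

```text
top knob [[ 0.5005 -0.2465  0.092 ]] [ 0.5008 -0.2467  0.093 ] 267
ring [0.476  0.1217] r 0.0565 690
scene knob [[ 0.5077 -0.2433  0.092 ]] [ 0.5066 -0.2447  0.0919] 136
ring [0.4784 0.1217] r 0.0566 492
```

View pics/crop.png

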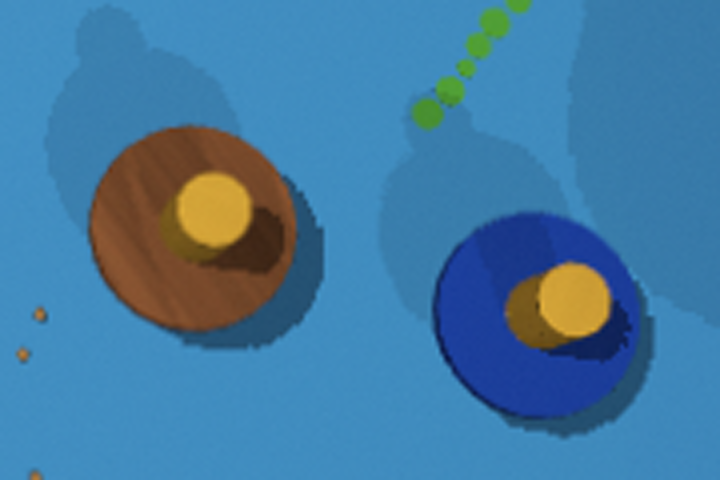

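The crop shows the wood-bodied former with a yellow knob at (214,209) and the blue decoy to its right, so the choice stands. I'll go by way of the mould.

```bash
python3 -m handwheel '[18,-32,10,0,0,0,-1,18,-32,10,0,0,0,-1,18,-32,10,0,0,0,-1,18,-32,10,0,0,0,-1,18,-32,10,0,0,0,-1]'
python3 -m handwheel '[18,-32,0,0,0,0,-1,18,-32,0,0,0,0,-1,18,-32,0,0,0,0,-1,18,-32,0,0,0,0,-1,18,-32,0,0,0,0,-1]'
python3 -m handwheel '[18,-32,0,0,0,0,-1,18,-32,0,0,0,0,-1,18,-32,0,0,0,0,-1,18,-32,0,0,0,0,-1,0,0,0,0,0,0,-1]'
python3 - <<'E'
from h import *
s=monitor.state(); print(np.round(s['q'],2),s['t'])
c=cam('wrist'); save(c,'w1.png'); P=cloud(c); print(c['position'],c['Rm'].round(2).tolist())
M=(hue(c,18,38)>0)&(abs(P[...,2]-.048)<.006); v,u=np.nonzero(M); print(M.sum(),u.min(initial=999),u.max(initial=0),v.min(initial=999),v.max(initial=0))
E
```

```text
t: 0.62
eef_pos: [0.2851, 0.406, 0.2816]
ee_rot: [0.0, 0.164, 0.986, 0.0]
contact_force: [0.1, 0.6, 0.8]
gripper_width: 0.0856
gripper_force: 0.0
t: 1.03
eef_pos: [0.3753, 0.2459, 0.2814]
ee_rot: [0.0, 0.165, 0.986, 0.0]
contact_force: [0.5, -0.1, 0.2]
gripper_width: 0.0854
gripper_force: 0.0
t: 1.45
eef_pos: [0.4491, 0.1147, 0.2805]
ee_rot: [0.0, 0.167, 0.986, -0.001]
contact_force: [-0.2, 1.5, -0.0]
gripper_width: 0.0855
gripper_force: 0.0
[-0.03 -0.29 -0.19  1.68 -0.    0.3 ] 1.45
[0.38098073 0.13898248 0.42279236] [[0.33, -0.9, -0.27], [0.94, 0.32, 0.1], [-0.0, -0.29, 0.96]]
3040 1 594 157 479
```

```bash
cat >> h.py <<'E'
def fit(c,m,z):
    v,u=np.nonzero(m); w=onz(c,np.c_[u,v],z)[:,:2]
    for _ in range(4):
        A=np.c_[2*w,np.ones(len(w))]; x=np.linalg.lstsq(A,(w**2).sum(1),rcond=None)[0]; r=np.sqrt(x[2]+x[:2]@x[:2])
        e=abs(np.linalg.norm(w-x[:2],axis=1)-r); w=w[e<max(2.5*np.median(e),.001)]
    return x[:2].round(4),round(r,4),len(w)
E
python3 - <<'E'
from h import *
c=cam('wrist'); P=cloud(c)
M=(hue(c,18,38)>0)&(abs(P[...,2]-.048)<.004)&(np.hypot(P[...,0]-.477,P[...,1]-.122)<.07)
print(fit(c,M,.048)); q=P[M]; print(q.mean(0))
E
```

```text
(array([0.4774, 0.1226]), np.float64(0.0564), 2737)
[0.47477044 0.12349653 0.04804821]
```

View pics/w1.png

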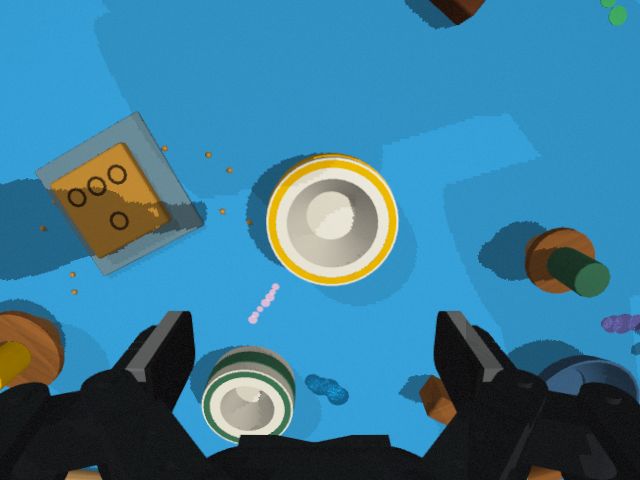

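The wrist view shows the yellow ring centred at about (332,220). Next, the former.

```bash
python3 -m handwheel '[2,-33,0,0,0,0,-1,2,-33,0,0,0,0,-1,2,-33,0,0,0,0,-1,2,-33,0,0,0,0,-1,2,-33,0,0,0,0,-1]' >/dev/null
python3 -m handwheel '[2,-33,0,0,0,0,-1,2,-33,0,0,0,0,-1,2,-33,0,0,0,0,-1,2,-33,0,0,0,0,-1,2,-33,0,0,0,0,-1]' >/dev/null
python3 -m handwheel '[2,-33,-20,0,0,0,-1,2,0,-20,0,0,0,-1,0,0,-20,0,0,0,-1,0,0,0,0,0,0,-1,0,0,0,0,0,0,-1]'
python3 - <<'E'
from h import *
print(np.round(monitor.state()['q'],2))
c=cam('wrist'); save(c,'w2.png'); P=cloud(c); d=np.hypot(P[...,0]-.503,P[...,1]+.246)
M=(hue(c,18,38)>0)&(abs(P[...,2]-.092)<.004)&(d<.03); v,u=np.nonzero(M)
cc,r=cv2.minEnclosingCircle(np.c_[u,v].astype(np.float32)); print('knob',onz(c,[cc],.092),P[M].mean(0),M.sum(),cc)
S=(abs(P[...,2]-.044)<.004)&(d<.065)
E=S&(cv2.erode(S.astype(np.uint8),np.ones((3,3)))==0)&(d>.04)
print('shoulder',fit(c,E,.044))
E
```

```text
t: 2.8
eef_pos: [0.4708, -0.2419, 0.2209]
ee_rot: [-0.001, 0.164, 0.986, 0.001]
contact_force: [0.5, -0.7, -0.2]
gripper_width: 0.0857
gripper_force: 0.0
[-0.72 -0.11 -0.14  1.55  0.   -0.39]
knob [[ 0.5013796  -0.24597928  0.092     ]] [ 0.50187151 -0.24613016  0.09152539] 1676 (322.0, 270.0)
shoulder (array([ 0.5024, -0.2463]), np.float64(0.0472), 457)
```

```bash
python3 -m handwheel '[16,-2,-10,0,0,0,-1,15,-2,-30,0,0,0,-1,0,0,-30,0,0,0,-1,0,0,-30,0,0,0,-1,0,0,0,0,0,0,-1]'
python3 -m handwheel '[0,0,-25,0,0,0,-1,0,0,-20,0,0,0,-1,0,0,-12,0,0,0,-1,0,0,0,0,0,0,-1,0,0,0,0,0,0,-1]'
```

```text
t: 3.27
eef_pos: [0.5004, -0.2451, 0.1171]
ee_rot: [-0.003, 0.164, 0.986, 0.002]
contact_force: [-1.1, 0.9, -0.5]
gripper_width: 0.0855
gripper_force: 0.0
t: 3.68
eef_pos: [0.5024, -0.2476, 0.066]
ee_rot: [0.0, 0.164, 0.986, -0.0]
contact_force: [-0.4, -0.1, 0.7]
gripper_width: 0.0858
gripper_force: 0.0
```

```bash
python3 -m handwheel '[0,1,-13,0,0,0,-1,0,0,0,0,0,0,0,0,0,0,0,0,0,0.3,0,0,0,0,0,0,1,0,0,0,0,0,0,1]'
python3 -m handwheel '[0,0,0,0,0,0,1,0,0,0,0,0,0,1,0,0,0,0,0,0,1,0,0,0,0,0,0,1,0,0,0,0,0,0,1]'
```

```text
t: 4.1
eef_pos: [0.5021, -0.2467, 0.0519]
ee_rot: [0.0, 0.165, 0.986, -0.0]
contact_force: [-0.8, 0.5, -0.6]
gripper_width: 0.0387
gripper_force: 0.0
t: 4.52
eef_pos: [0.5023, -0.2467, 0.052]
ee_rot: [0.0, 0.165, 0.986, -0.0]
contact_force: [-0.7, 1.1, 5.7]
gripper_width: 0.0327
gripper_force: 59.9
```

```bash
python3 -m handwheel '[0,0,15,0,0,0,1,0,0,30,0,0,0,1,0,0,30,0,0,0,1,0,0,30,0,0,0,1,-1,20,15,0,0,0,1]'
python3 -m handwheel '[-2,32,0,0,0,0,1,-2,32,0,0,0,0,1,-2,32,0,0,0,0,1,-2,32,0,0,0,0,1,-2,32,0,0,0,0,1]' >/dev/null
python3 -m handwheel '[-2,32,0,0,0,0,1,-2,32,0,0,0,0,1,-2,32,0,0,0,0,1,-3,32,0,0,0,0,1,-3,32,0,0,0,0,1]'
python3 -m handwheel '[-2,25,0,0,0,0,1,0,5,0,0,0,0,1,0,0,0,0,0,0,1,0,0,0,0,0,0,1,0,0,0,0,0,0,1]'
python3 - <<'E'
from h import *
s=monitor.state();t=s['eef_pos'];print(np.round(s['q'],2))
c=cam('wrist'); save(c,'w3.png'); P=cloud(c); d=np.hypot(P[...,0]-t[0],P[...,1]-t[1])
Z=P[...,2][(d<.046)&(d>.03)&(c['depth']>0)]; print(np.percentile(Z,[5,25,50,75,95]).round(4))
z=np.median(Z)
S=(abs(P[...,2]-z)<.006)&(d<.065); v,u=np.nonzero(S); print(len(u)); A=np.c_[P[S][:,:2],np.ones(len(u))]; print('tilt',np.linalg.lstsq(A,P[S][:,2],rcond=None)[0].round(3))
E=S&(cv2.erode(S.astype(np.uint8),np.ones((3,3)))==0)&(d>.04)
print('shoulder',fit(c,E,z),np.round(t,4))
E
```

```text
t: 4.93
eef_pos: [0.5016, -0.2294, 0.1746]
ee_rot: [0.002, 0.166, 0.986, -0.001]
contact_force: [1.6, -0.8, -1.3]
gripper_width: 0.0324
gripper_force: 60.3
t: 5.77
eef_pos: [0.4782, 0.095, 0.1708]
ee_rot: [-0.0, 0.165, 0.986, -0.0]
contact_force: [0.9, 0.2, -2.3]
gripper_width: 0.0327
gripper_force: 60.3
t: 6.18
eef_pos: [0.4769, 0.1226, 0.171]
ee_rot: [-0.0, 0.165, 0.986, -0.0]
contact_force: [1.0, 0.0, -2.6]
gripper_width: 0.0329
gripper_force: 60.6
[-0.01 -0.23 -0.33  1.47 -0.    0.32]
[0.0472 0.1626 0.1923 0.2283 0.2433]
2924
tilt [-0.     0.002  0.192]Traceback (most recent call last):
  File "<stdin>", line 8, in <module>
  File "h.py", line 26, in fit
    v,u=np.nonzero(m); w=onz(c,np.c_[u,v],z)[:,:2]
                         ~~~^^^^^^^^^^^^^^^^
  File "h.py", line 18, in onz
    d=ray(c,uv); o=np.array(c['position']); return o+d*((z-o[2])/d[:,2])[:,None]
  File "h.py", line 15, in ray
    p=cv2.undistortPoints(np.array(uv,float).reshape(-1,1,2),c['K'],np.array(c['dist'],float)).reshape(-1,2)
      ~~~~~~~~~~~~~~~~~~~^^^^^^^^^^^^^^^^^^^^^^^^^^^^^^^^^^^^^^^^^^^^^^^^^^^^^^^^^^^^^^^^^^^^^
cv2.error: OpenCV(4.12.0) /io/opencv/modules/calib3d/src/undistort.dispatch.cpp:347: error: (-215:Assertion failed) CV_IS_MAT(_src) && CV_IS_MAT(_dst) && (_src->rows == 1 || _src->cols == 1) && (_dst->rows == 1 || _dst->cols == 1) && _src->cols + _src->rows - 1 == _dst->rows + _dst->cols - 1 && (CV_MAT_TYPE(_src->type) == CV_32FC2 || CV_MAT_TYPE(_src->type) == CV_64FC2) && (CV_MAT_TYPE(_dst->type) == CV_32FC2 || CV_MAT_TYPE(_dst->type) == CV_64FC2) in function 'cvUndistortPointsInternal'
```

View pics/w3.png

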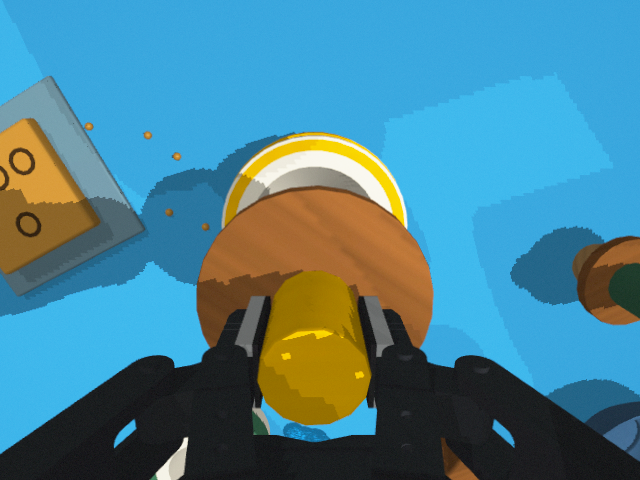

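The former is held upright with its shoulder centred near (315,300). I'll fit the shoulder.

Run:
```python
from h import *
t=monitor.state()['eef_pos']
c=cam('wrist'); P=cloud(c); d=np.hypot(P[...,0]-t[0],P[...,1]-t[1])
S=(abs(P[...,2]-.163)<.006)&(d<.06)&(hue(c,3,17,60,40)>0); z=np.median(P[S][:,2])
A=np.c_[P[S][:,:2]-np.array(t)[:2],np.ones(S.sum())]; print(S.sum(),z,'tilt',np.linalg.lstsq(A,P[S][:,2],rcond=None)[0].round(4))
E=S&(cv2.erode(S.astype(np.uint8),np.ones((3,3)))==0)&(d>.043)
print('shoulder',fit(c,E,z),np.round(t,4))
```

```text
21646 0.1628120959274949 tilt [0.0059 0.002  0.1629]
shoulder (array([0.4768, 0.123 ]), np.float64(0.047), 617) [0.477  0.1224 0.1711]
```

```bash
python3 -m handwheel '[0,0,-25,0,0,0,1,0,0,-25,0,0,0,1,0,0,-20,0,0,0,1,0,0,-10,0,0,0,1,0,0,0,0,0,0,1]'
python3 -m handwheel '[0,0,-6,0,0,0,1,0,0,-6,0,0,0,1,0,0,-6,0,0,0,1,0,0,-4,0,0,0,1,0,0,0,0,0,0,1]'
```

```text
t: 6.7
eef_pos: [0.4754, 0.1228, 0.089]
ee_rot: [-0.002, 0.165, 0.986, -0.0]
contact_force: [-0.1, -0.5, -3.0]
gripper_width: 0.0326
gripper_force: 60.5
t: 7.12
eef_pos: [0.4766, 0.1235, 0.0687]
ee_rot: [-0.0, 0.165, 0.986, -0.0]
contact_force: [-0.3, 0.1, -3.3]
gripper_width: 0.033
gripper_force: 60.5
```

```bash
python3 -m handwheel '[0,0,-1,0,0,0,1,0,0,-1,0,0,0,1,0,0,0,0,0,0,1,0,0,0,0,0,0,1]'
python3 -m handwheel '[0,0,-1,0,0,0,1,0,0,0,0,0,0,1,0,0,0,0,0,0,1]'
python3 -m handwheel '[0,0,-1,0,0,0,1,0,0,0,0,0,0,1,0,0,0,0,0,0,1]'
```

```text
t: 7.45
eef_pos: [0.477, 0.1235, 0.0676]
ee_rot: [0.0, 0.165, 0.986, 0.0]
contact_force: [0.5, 0.7, -3.2]
gripper_width: 0.0327
gripper_force: 60.5
t: 7.7
eef_pos: [0.4769, 0.1235, 0.0663]
ee_rot: [0.0, 0.165, 0.986, 0.0]
contact_force: [-0.1, -0.1, -2.8]
gripper_width: 0.0324
gripper_force: 60.5
t: 7.95
eef_pos: [0.4771, 0.1235, 0.066]
ee_rot: [0.0, 0.165, 0.986, 0.0]
contact_force: [-3.3, 1.1, 6.1]
gripper_width: 0.0326
gripper_force: 61.2
```

Contact came at TCP z = 0.066, which is the home height. Now the rocking check: raise it 16 mm, tip it about 13°, and hold.

```bash
python3 -m handwheel '[0,0,5,0,0,0,1,0,0,6,0,0,0,1,0,0,6,0,0,0,1,0,0,0,0,0,0,1,0,0,0,0,0,0,1]'
python3 -m handwheel '[1,2.5,0,-0.074,0.025,0,1,1,2.5,0,-0.074,0.025,0,1,0.5,2.5,-1,-0.074,0.025,0,1,0,0,0,0,0,0,1,0,0,0,0,0,0,1]'
python3 - <<'E'
from h import *
w,x,y,z=monitor.state()['ee_rot']; print('tilt',np.degrees(np.arccos(-R.from_quat([x,y,z,w]).as_matrix()[2,2])))
c=cam('scene'); cv2.imwrite('pics/tip.png',cv2.resize(c['frame'][170:290,340:500,::-1],None,fx=4,fy=4,interpolation=2))
E
```

```text
t: 8.37
eef_pos: [0.4774, 0.1235, 0.0829]
ee_rot: [0.001, 0.165, 0.986, 0.0]
contact_force: [-0.2, -0.1, -3.2]
gripper_width: 0.0327
gripper_force: 60.6
t: 8.78
eef_pos: [0.4789, 0.1319, 0.0802]
ee_rot: [-0.02, 0.162, 0.98, -0.115]
contact_force: [-0.4, -0.1, -2.1]
gripper_width: 0.0325
gripper_force: 61.2
tilt 13.38416413363879
```

View pics/tip.png

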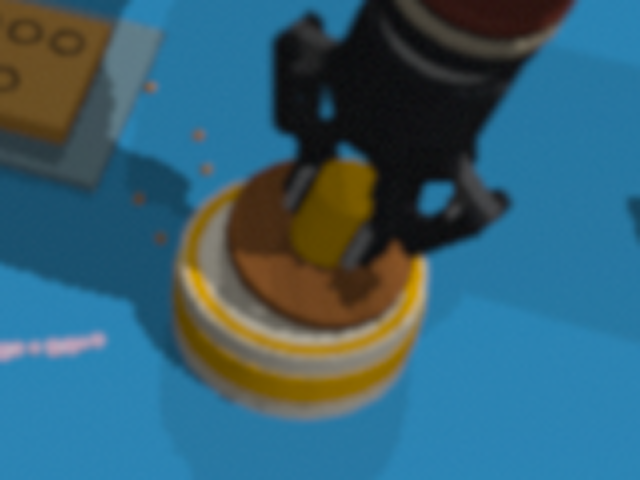

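The crop shows the former tipped (shoulder at about (320,245)) with its cone in the yellow-banded mould. It measures 13.4° with no contact force. Next: upright, then back home.

```bash
python3 -m handwheel '[0,0,0,0,0,0,1,-0.5,-2.5,1,0.074,-0.025,0,1,-1,-2.5,0,0.074,-0.025,0,1,-1,-2.5,0,0.074,-0.025,0,1,0,0,0,0,0,0,1]'
python3 -m handwheel '[0,0,0,0,0,0,1,0,0,0,0,0,0,1]'
```

```text
t: 9.25
eef_pos: [0.4768, 0.1216, 0.083]
ee_rot: [0.001, 0.166, 0.986, 0.002]
contact_force: [-0.3, -0.1, -1.8]
gripper_width: 0.0327
gripper_force: 61.5
t: 9.42
eef_pos: [0.4771, 0.123, 0.0828]
ee_rot: [0.0, 0.165, 0.986, -0.001]
contact_force: [-0.1, -0.0, -1.6]
gripper_width: 0.0326
gripper_force: 61.5
```

```bash
python3 -m handwheel '[0,0,-5,0,0,0,1,0,0,-5,0,0,0,1,0,0,-3,0,0,0,1,0,0,-2,0,0,0,1,0,0,0,0,0,0,1]'
python3 -m handwheel '[0,0,-1,0,0,0,1,0,0,0,0,0,0,1,0,0,0,0,0,0,1]'
python3 -m handwheel '[0,0,-1,0,0,0,1,0,0,0,0,0,0,1,0,0,0,0,0,0,1]'
```

```text
t: 9.83
eef_pos: [0.4765, 0.1238, 0.0665]
ee_rot: [-0.001, 0.164, 0.986, -0.0]
contact_force: [0.2, 0.0, -2.3]
gripper_width: 0.0325
gripper_force: 61.5
t: 10.08
eef_pos: [0.477, 0.1235, 0.0664]
ee_rot: [0.0, 0.165, 0.986, 0.0]
contact_force: [-0.0, -0.2, -2.8]
gripper_width: 0.0328
gripper_force: 61.5
t: 10.33
eef_pos: [0.4771, 0.1235, 0.066]
ee_rot: [0.0, 0.165, 0.986, 0.0]
contact_force: [-2.5, -0.1, 5.1]
gripper_width: 0.0324
gripper_force: 62.2
```

Seated again. I'll ease the fingers open gradually and retreat straight up.

```bash
python3 -m handwheel '[0,0,0,0,0,0,0,0,0,0,0,0,0,0,0,0,0,0,0,0,-0.5,0,0,0,0,0,0,-1,0,0,0,0,0,0,-1]'
python3 -m handwheel '[0,0,0,0,0,0,-1,0,0,0,0,0,0,-1,0,0,0,0,0,0,-1,0,0,10,0,0,0,-1,0,0,25,0,0,0,-1]'
python3 -m handwheel '[0,0,35,0,0,0,-1,0,0,35,0,0,0,-1,0,0,35,0,0,0,-1,0,0,20,0,0,0,-1,0,0,0,0,0,0,-1]'
python3 - <<'E'
from h import *
t=[.4772,.1226]
c=cam('wrist'); save(c,'w4.png'); P=cloud(c); d=np.hypot(P[...,0]-t[0],P[...,1]-t[1])
S=(abs(P[...,2]-.058)<.008)&(d<.06)&(hue(c,3,17,60,40)>0); z=np.median(P[S][:,2])
A=np.c_[P[S][:,:2]-t,np.ones(S.sum())]; print(S.sum(),z,'tilt',np.linalg.lstsq(A,P[S][:,2],rcond=None)[0].round(4))
E=S&(cv2.erode(S.astype(np.uint8),np.ones((3,3)))==0)&(d>.043)
print('shoulder',fit(c,E,z))
E
```

```text
t: 10.75
eef_pos: [0.4769, 0.1235, 0.0653]
ee_rot: [0.0, 0.165, 0.986, 0.0]
contact_force: [-0.1, -0.0, 0.6]
gripper_width: 0.0771
gripper_force: 0.0
t: 11.17
eef_pos: [0.4747, 0.1235, 0.0981]
ee_rot: [-0.003, 0.165, 0.986, -0.0]
contact_force: [-0.2, 0.9, -0.1]
gripper_width: 0.0854
gripper_force: 0.0
t: 11.58
eef_pos: [0.4789, 0.1235, 0.2314]
ee_rot: [0.004, 0.165, 0.986, 0.001]
contact_force: [0.7, -0.3, -0.1]
gripper_width: 0.0856
gripper_force: 0.0
8901 0.0575876800523627 tilt [ 0.0013 -0.0002  0.0576]
shoulder (array([0.4778, 0.1236]), np.float64(0.047), 485)
```

View pics/w4.png

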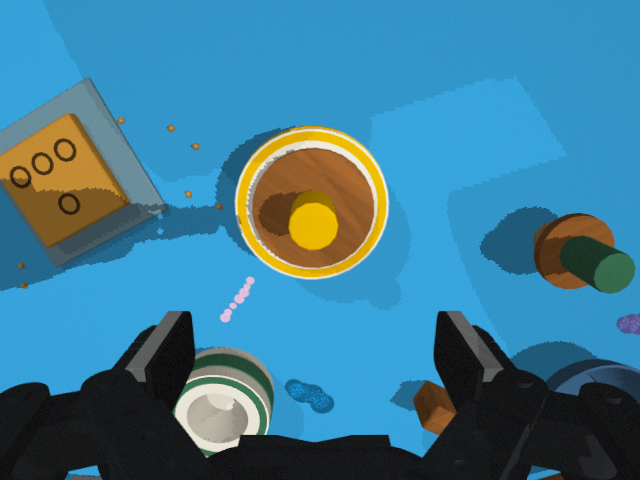

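The former sits level in the yellow mould at about (312,210), with its shoulder top at 57.6 mm against 58 mm expected. The green former is untouched at (575,250).

```bash
python3 -c "
from rig import workorder; print(workorder.hand_in())"
```

```text
the job is handed in; nothing more can be done
None
```

The yellow former was lowered fully home in the yellow-banded mould, eased up 16 mm and tipped 13.4°, then set back home and level; the green former was not touched and the job is handed in (about 12 s of the 48 s used).

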